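Find the packer for the potter's wheel's hanging foot

TASK

Three feet of the table-top potter's wheel already stand on packing, but the foot at the corner by the packer tray hangs just clear of the bench. Trying first the thinnest packer, then the middle one, and so on up, without forcing, find the thickest packer that slides under that foot along the bench, and leave it there, end-on and lying flat on the bench, pushed in until the foot is over the middle of it. Lay the other two back in slots of the tray and leave everything else on the bench where it is.

Things in the scene. Friction and masses are not known exactly. Their poses are not given: they have to be found in the camera images.
- foot_point (a point): Point on the bench under the axis of the wheel's hanging foot, an upright black cylinder 40 mm across with flat underside and square rim. Its gap to the bench is not told: about 1.5 mm more than one of the three packers, so that packer and thinner ones go under and a thicker one is stopped by the rim. Axes: the wheel housing's, z up. The bench on its +y side (tray side) is clear.
- wheel_corner (a point): Top of the blue wheel housing's corner above the hanging foot (far from the robot, nearest the tray): 24 mm out from the foot's axis in both x and y, 146 mm above the bench. The housing reaches 298 mm in -x and 348 mm in -y from here, and down to 42 mm above the bench, so it overhangs the foot by 4 mm.
- wheel_head (a point): Centre of the top of the wheel head, 192 mm above the bench, over the middle of the housing. A heavy table-top machine that does not move. The grey splash pan round it is 336 mm across and 194 mm high, with a plaster bat and a plate on the head (228 mm high). The pan stays at least 25 mm from the vertical line through the hanging foot.
- foot_p: One of three plain black feet of the wheel, 40 mm in diameter, which trade places from start to start: one of them is the hanging foot, the other two stand on packing blocks. Their lengths differ by some mm and are not told. Origin: the centre of its top, where it meets the housing's underside.
- foot_q: As foot_p, another of the three.
- foot_r: As foot_p, another of the three.
- tray_in (a point): Centre of the middle slot's floor in the fixed wooden packer tray, 8 mm above the bench. Tray 242 x 166 mm (x, y), 22 mm high; three slots along y, 72 mm apart in x, each 46 mm wide, 152 mm long; which packer lies in which varies.
- tray_scoop (a point): Finger scoop of the tray: over the middle 70 mm of the slots' length (y) the tray is cut down to 3 mm above the bench right across its x, so packers lying 8 mm up can be taken by their long sides there only; walls 22 mm high flank the slots' ends. This point: centre of the scoop's floor.
- packer_thin_center (a point): Centre of the yellow plastic packer, a flat rectangular strip 40 x 140 x 8 mm (x, y, z), about 56 g; its long axis is y. At the start it lies flat in a slot of the tray.
- packer_mid_center (a point): Centre of the blue plastic packer, a flat rectangular strip 40 x 140 x 12 mm (x, y, z), about 84 g; its long axis is y. At the start it lies flat in a slot of the tray.
- packer_thick_center (a point): Centre of the red plastic packer, a flat rectangular strip 40 x 140 x 16 mm (x, y, z), about 112 g; its long axis is y. At the start it lies flat in a slot of the tray.
- level: Spirit level lying along its y, 22 x 230 x 45 mm; origin at the centre of its underside. A bystander, to be left where it is.
- tub: Terracotta-coloured open tub, 190 mm across, 110 mm high; origin at the centre of its underside. A bystander, to be left where it is.
- bat: Round plaster bat, 170 mm across, 18 mm thick; origin at the centre of its underside. A bystander, to be left where it is.
- rib: Flat wooden rib, 55 x 140 x 6 mm, long along its y; origin at the centre of its underside. A bystander, to be left where it is.
- turning_tool: Pointed hand tool with a wooden handle, about 200 mm long, lying along its x; origin at the centre of its underside. A bystander, to be left where it is.
- glaze_jar: White-capped jar, 64 mm across, 100 mm high; origin at the centre of its underside. A bystander, to be left where it is.
Things that resemble listed ones, but are neither listed nor needed, are in the scene too. Of the things shaped like the part that bears packer_mid_center, the blue one is meant.

How it is judged:
On the way, in this order (a step that is already met when the one before it is completed fails the run):
1. the thinnest packer has been tried: its leading end is under the hanging foot by at least 6 mm, lying at bench level (y of foot_point in the frame of packer_thin_center between -0.084 and 0.084 m and x of foot_point in the frame of packer_thin_center between -0.02 and 0.02 m and height (world z) of packer_thin_center below 0.007 m), for 0.1 s.
2. the thinnest is out from under the foot again and the middle packer has been tried: its leading end is under the hanging foot by at least 6 mm, or has met the foot's rim end-on and will not go (horizontal distance between packer_thin_center and foot_point above 0.11 m and ((y of foot_point in the frame of packer_mid_center between -0.084 and 0.084 m and x of foot_point in the frame of packer_mid_center between -0.02 and 0.02 m and height (world z) of packer_mid_center below 0.009 m) or (y of foot_point in the frame of packer_mid_center between -0.1 and 0.1 m and x of foot_point in the frame of packer_mid_center between -0.02 and 0.02 m and height (world z) of packer_mid_center below 0.012 m and (contact force between packer_mid and foot_q above 0.5 N or contact force between packer_mid and foot_p above 0.5 N or contact force between packer_mid and foot_r above 0.5 N)))), for 0.05 s.
At the end, for the whole second after the job is handed in: The thickest packer that goes under the hanging foot lies flat on the bench under it, the foot's axis within 30 mm of its middle lengthways and 12 mm of its centre line; the other two lie flat in tray slots (centres within 8 mm of the slot's middle lengthways) (((horizontal distance between foot_q and foot_point below 0.01 m and y of foot_point in the frame of packer_thin_center between -0.03 and 0.03 m and x of foot_point in the frame of packer_thin_center between -0.012 and 0.012 m and height (world z) of packer_thin_center below 0.007 m and angle between packer_thin_center's own z axis and vertical below 0.05 rad and x of packer_mid_center in the frame of tray_in between -0.082 and 0.082 m and y of packer_mid_center in the frame of tray_in between -0.008 and 0.008 m and height (world z) of packer_mid_center below 0.0175 m and angle between each of packer_mid_center, packer_thick_center's own z axis and vertical below 0.06 rad and x of packer_thick_center in the frame of tray_in between -0.082 and 0.082 m and y of packer_thick_center in the frame of tray_in between -0.008 and 0.008 m and height (world z) of packer_thick_center below 0.0195 m) or (horizontal distance between foot_p and foot_point below 0.01 m and y of foot_point in the frame of packer_mid_center between -0.03 and 0.03 m and x of foot_point in the frame of packer_mid_center between -0.012 and 0.012 m and height (world z) of packer_mid_center below 0.009 m and angle between packer_mid_center's own z axis and vertical below 0.05 rad and x of packer_thin_center in the frame of tray_in between -0.082 and 0.082 m and y of packer_thin_center in the frame of tray_in between -0.008 and 0.008 m and height (world z) of packer_thin_center below 0.0155 m and angle between each of packer_thin_center, packer_thick_center's own z axis and vertical below 0.06 rad and x of packer_thick_center in the frame of tray_in between -0.082 and 0.082 m and y of packer_thick_center in the frame of tray_in between -0.008 and 0.008 m and height (world z) of packer_thick_center below 0.0195 m) or (horizontal distance between foot_r and foot_point below 0.01 m and y of foot_point in the frame of packer_thick_center between -0.03 and 0.03 m and x of foot_point in the frame of packer_thick_center between -0.012 and 0.012 m and height (world z) of packer_thick_center below 0.011 m and angle between packer_thick_center's own z axis and vertical below 0.05 rad and x of packer_thin_center in the frame of tray_in between -0.082 and 0.082 m and y of packer_thin_center in the frame of tray_in between -0.008 and 0.008 m and height (world z) of packer_thin_center below 0.0155 m and angle between each of packer_thin_center, packer_mid_center's own z axis and vertical below 0.06 rad and x of packer_mid_center in the frame of tray_in between -0.082 and 0.082 m and y of packer_mid_center in the frame of tray_in between -0.008 and 0.008 m and height (world z) of packer_mid_center below 0.0175 m))); the robot touches nothing.
It fails at once if a packer is forced against a foot of the wheel (over 80 N) (contact force between any of packer_thin, packer_mid, packer_thick and foot_q above 80 N or contact force between any of packer_thin, packer_mid, packer_thick and foot_p above 80 N or contact force between any of packer_thin, packer_mid, packer_thick and foot_r above 80 N).
It fails at once if a bystander is moved by more than 30 mm (distance of any of level, tub, bat, rib, turning_tool, glaze_jar from where it was at the start of the episode above 0.03 m).
It also fails if it takes over 72 s, if anything falls off the work surface, if the arm or the gripper's body presses on something with over 40 N, if the wrist force passes 120 N, or if a joint passes its speed limit or range.

ROBOT

A 6-joint arm with a two-finger parallel gripper is mounted at the origin on the work surface. World frame = base frame: x ahead of the robot, y to its left, z up, the work surface at z = 0. Lengths are in m, angles in rad, forces in N, time in s.
With the tool pointing down it reaches from about 0.375 to 0.975 m from the base axis. Payload 3.8 kg.
Tool frame: the origin (TCP) lies midway between the tips of the shut fingers; the grasp point (between the pads) lies 19 mm behind it; z points along the fingers, y is the line along which they close (so a half turn about z gives the same grasp; the last joint's range is limited). The gripper opens to 88 mm and grips with 3 to 60 N. Pads are 18 mm wide; open, the fingers measure 123 mm over their backs; the gripper's body (75 mm by 187 mm) begins 45 mm behind the grasp point.
Start: joints at [-1.343, 0.264, 1.604, -0, 1.274, -0.037], TCP at [0.177, -0.651, 0.239] pointing down, gripper open.
Joint ranges: [-2.63, 2.63], [-0.94, 2.18], [0.31, 2.57], [-1.31, 4.45], [0, 2.66], [-2.55, 2.55]. Speed limits (rad/s): [2.57, 2.57, 3.14, 3.14, 3.14, 3.14].

INTERFACE

Orientations are given as a rotation vector (axis times angle).
In Python, from cell import manip, inverse_kinematics, cams, order gives the robot as it stands. Calls block until the motion is done:
- manip.move_pose(position, orientation): joint-space move of the TCP to a pose.
- manip.move_linear(position, rate=0.15, rot=None): straight line of the TCP; rot=None keeps the orientation; rate is the mean speed in m/s.
- manip.set_joints(angles): joint-space move.
- manip.set_gripper(opening, force=None): finger opening in m; force is the grip in N (None keeps the last); returns when the fingers have stopped.
- manip.dwell(seconds).
- inverse_kinematics(position, orientation): joint angles nearest the present ones, or None.
- manip.state(): the state.
- cams.capture(name): name is "side" or "top"; returns a dict with "image" (420x560x3 uint8, blue, green, red), "z_map" (420x560 float32, m along the optical axis (not along the pixel's ray), 0 where there is no reading), "intrinsics" (3x3 intrinsics, pixels), "position" and "orientation" of the camera in the world. Camera axes: x right, y down, z forward; pixel columns grow to the right and rows downward; lengths in m; the calibration is good to about 2 mm. A picture is of the moment at which its call begins.
A pose or a line that the arm cannot do raises manip.IKError and nothing moves.
- order.close_job(): hands the job in; it is judged then, once.
The state is a dict: "clock": time; "joint_pos": joint angles; "joint_velocities": joint speeds; "tau": joint torques, N m; "tool_pos": TCP position; "tcp_rot": TCP orientation; "contact_force": force on the tool from outside, world axes, zero at the start; "moment": the same for the moment, N m; "gripper_width": finger opening in m; "grasp_force": force on a finger pad.
Only numpy, scipy, OpenCV 4.12 (cv2) and the standard library are available. Lean on these libraries where they do the work, as an engineer would, in place of code of your own. Each camera call takes 0.05 s, during which the arm holds its last target. There are 200 camera calls.

## Working session

There is one attempt and no reset: what is moved stays moved. The work goes in short steps, each a Python script; the robot and the scene stay as the last script left them, time stands still between calls to the robot, and variables do not carry over. Pictures are saved under pics/ and viewed, at most 10 in all, crops included, and the job is handed in when it is done.

```bash
mkdir -p pics; ls; python3 - <<'E'
from cell import manip, cams
import cv2, numpy as np
s=manip.state(); print(s['clock'],s['tool_pos'],s['tcp_rot'])
for n in ('side','top'):
    c=cams.capture(n); cv2.imwrite(f'pics/{n}0.png',c['image']); np.savez(f'{n}0.npz',**c)
    print(n,c['position'],c['orientation'],c['intrinsics'])
E
```

```text
pics
0.0 [ 0.17648679 -0.65078762  0.23738441] [-3.11188434e+00 -4.14473965e-01  3.83137898e-04]
side [0.28685568 0.86899647 0.91767866] [-0.41904043  2.71050887 -1.23495499] [[413.82827452   0.         277.18671318]
 [  0.         413.82827452 214.14936862]
 [  0.           0.           1.        ]]
top [ 3.41570088e-01 -8.41588358e-04  1.22842467e+00] [-2.10388019  2.13796353 -0.18155376] [[400.73340046   0.         278.73718014]
 [  0.         400.73340046 204.5383606 ]
 [  0.           0.           1.        ]]
```

View pics/side0.png

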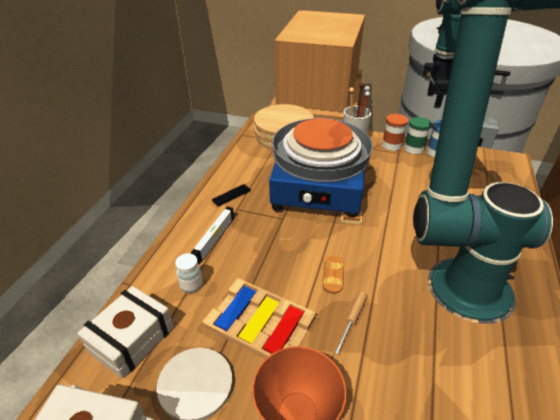

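View pics/top0.png

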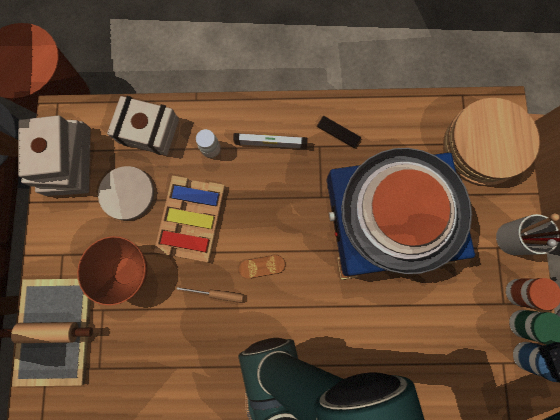

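The overview shows the blue, yellow and red packers in the tray (top view about (195,195), (190,217), (185,243)). The housing corner by the tray is at about (330,170) in the top view, with the front face visible in the side view at (272–365,160–210). I'll crop both for detail.

```bash
cat > geo.py <<'E'
import numpy as np, cv2
from scipy.spatial.transform import Rotation as R
def ray(c,uv,z):
    "pixels -> world points on plane z"
    uv=np.atleast_2d(uv).astype(float); K=c['intrinsics']
    d=np.c_[(uv-[K[0,2],K[1,2]])/[K[0,0],K[1,1]],np.ones(len(uv))]@R.from_rotvec(c['orientation']).as_matrix().T
    return c['position']+d*((z-c['position'][2])/d[:,2])[:,None]
def cloud(c):
    h,w=c['z_map'].shape; u,v=np.meshgrid(np.arange(w),np.arange(h)); K=c['intrinsics']; Z=c['z_map']
    p=np.stack([(u-K[0,2])/K[0,0]*Z,(v-K[1,2])/K[1,1]*Z,Z],-1)
    return p@R.from_rotvec(c['orientation']).as_matrix().T+c['position']
LIM={'thin':((20,120,70),(35,255,255),.016),'mid':((105,130,50),(125,255,255),.020),'thick':((172,180,60),(180,255,255),.024)}
def packer(c,k,box,ztop=None):
    "centre, axis of a packer's top face by colour in pixel box u0,v0,u1,v1"
    lo,hi,z=LIM[k]; z=ztop or z; u0,v0,u1,v1=box
    hsv=cv2.cvtColor(c['image'],cv2.COLOR_BGR2HSV); m=cv2.inRange(hsv,lo,hi)
    if k=='thick': m|=cv2.inRange(hsv,(0,200,60),(4,255,255))
    q=np.zeros_like(m); q[v0:v1,u0:u1]=m[v0:v1,u0:u1]
    n,l,st,_=cv2.connectedComponentsWithStats(q); i=1+st[1:,4].argmax()
    vv,uu=np.nonzero(l==i); P=ray(c,np.c_[uu,vv],z)[:,:2]
    (cx,cy),(w,h),a=cv2.minAreaRect((P*1000).astype(np.float32))
    B=cv2.boxPoints(((cx,cy),(w,h),a))/1000; e=[B[1]-B[0],B[2]-B[1]]; L=max(e,key=np.linalg.norm)
    L=L*np.sign(L[1]); return np.array([cx,cy])/1000,np.arctan2(-L[0],L[1]),sorted((w,h)),P.mean(0)
E
python3 - <<'E'
from geo import *
S={n:dict(np.load(f'{n}0.npz')) for n in('side','top')}
for n,b in(('top',(150,170,235,270)),('side',(195,270,325,365))):
    for k in('thin','mid','thick'): 
        r=packer(S[n],k,b); print(n,k,r[0].round(4),round(r[1],3),np.round(r[2],1),r[3].round(4))
P=cloud(S['top']); print('bench z',P[300,300],P[60+240,330]); print('cornerz',P[175,336],P[258,347])
a=cv2.resize(S['top']['image'][155:285,320:350+130//4*0+20],None,fx=4,fy=4,interpolation=2)
b=cv2.resize(S['side']['image'][150:225,262:377],None,fx=5,fy=5,interpolation=2)
C=np.zeros((520,800,3),np.uint8); C[:a.shape[0],:a.shape[1]]=a; C[:b.shape[0],210:210+b.shape[1]]=b; cv2.imwrite('pics/c1.png',C)
E
```

```text
top thin [0.5277 0.2845] -0.201 [ 40.5 142.1] [0.5275 0.2841]
top mid [0.5982 0.2711] -0.198 [ 37.9 137.9] [0.5983 0.2707]
top thick [0.4361 0.2428] 0.264 [15.8 25.3] [0.4373 0.2433]
side thin [0.5283 0.2853] -0.19 [ 45.2 144.2] [0.5289 0.2882]
side mid [0.5976 0.2728] -0.199 [ 42.2 139.1] [0.5986 0.2755]
side thick [0.457  0.3019] -0.202 [ 41.8 142.8] [0.4579 0.3032]
bench z [ 0.27719085 -0.04766716  0.00328848] [ 0.27593406 -0.13678486  0.00355456]
cornerz [ 0.62189227 -0.1506555   0.14480132] [ 0.3922724  -0.17039396  0.14693828]
```

View pics/c1.png

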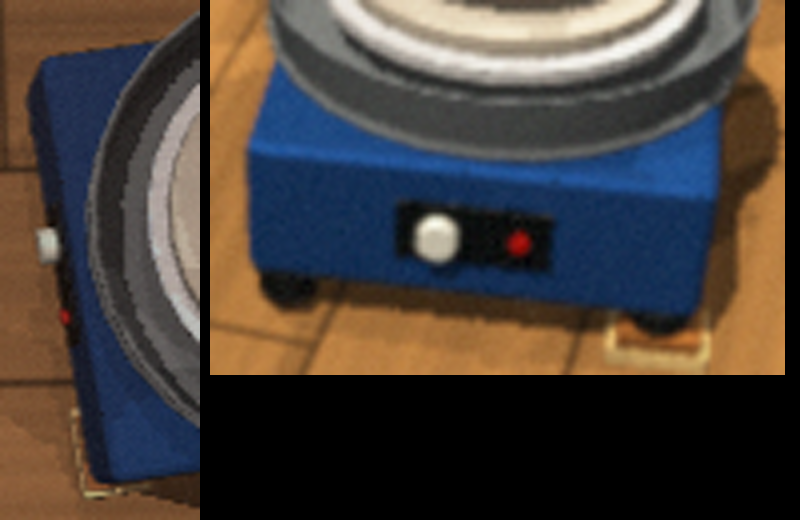

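The top crop puts the housing's far top corner at about (331.2,170) and the near one at (346.5,275.5). The side crop puts them at about (270.4,180) and (363.2,189.2), and shows a knob sticking out of the front face. The hanging foot is at the left, and the packed foot at the right. Next I'll convert these to positions.

```bash
python3 - <<'E'
from geo import *
from scipy.optimize import least_squares
S={n:dict(np.load(f'{n}0.npz')) for n in('side','top')}
for n,uv in(('top',[(331.2,170),(346.5,275.5)]),('side',[(270.4,180),(363.2,189.2)])):
    p=ray(S[n],uv,.146)[:,:2]; d=p[0]-p[1]; print(n,p.round(4).tolist(),'len',np.linalg.norm(d).round(4),'yaw',np.arctan2(d[1],d[0]).round(3))
# blue top face points from depth, both cameras
for n in S:
    P=cloud(S[n]); h=cv2.cvtColor(S[n]['image'],cv2.COLOR_BGR2HSV)
    m=(abs(P[...,2]-.146)<.012)&(P[...,1]<-.08)&(h[...,0]>105)&(h[...,0]<125)&(h[...,1]>130)
    q=P[m][:,:2]
    (c,wh,a)=cv2.minAreaRect((q*1000).astype(np.float32)); print(n,m.sum(),c,wh,a,np.round(cv2.boxPoints((c,wh,a))).tolist())
T=S['top']
for nm,uv,z in(('jar',(207,137),.1),('tub rim',(112,268),.11),('tub left/right/top',(80,268),.11),('tub',(146,268),.11),('level L',(235,139),.045),('level R',(307,143),.045),('blackbar',(340,132),.02),('bat',(126,193),.018)):
    print(nm,ray(T,uv,z)[0,:2].round(3))
P=cloud(S['side']); print('knob',P[197:200,307:310].reshape(-1,3).mean(0).round(3),'panel',P[190:200,340:350:9].reshape(-1,3).mean(0).round(3))
E
```

```text
top [[0.6362, -0.1377], [0.3463, -0.1671]] len 0.2914 yaw 0.101
side [[0.6326, -0.1261], [0.3472, -0.1652]] len 0.2881 yaw 0.136
side 870 (499.3600158691406, -196.0065460205078) (292.9340515136719, 101.6178207397461) 8.044010162353516 [[347.0, -166.0], [361.0, -267.0], [651.0, -226.0], [637.0, -125.0]]
top 1703 (514.8365478515625, -323.2034912109375) (294.6778564453125, 347.4618225097656) 7.332996845245361 [[347.0, -170.0], [391.0, -514.0], [683.0, -477.0], [639.0, -132.0]]
jar [0.756 0.22 ]
tub rim [0.377 0.475]
tub left/right/top [0.378 0.564]
tub [0.375 0.38 ]
level L [0.768 0.143]
level R [ 0.751 -0.079]
blackbar [ 0.794 -0.186]
bat [0.609 0.485]
knob [ 0.511 -0.134  0.096] panel [ 0.401 -0.164  0.114]
```

```bash
cat > rob.py <<'E'
from geo import *
from cell import manip, inverse_kinematics, cams, order
TY,WY=-.2,.13
FOOT=np.array([.619,-.157])
SLOT={'thin':(.5278,.2848),'mid':(.598,.2718),'thick':(.457,.3012)}
OFF={'thin':.012,'mid':.012,'thick':.008}
def ydir(a): return np.array([-np.sin(a),np.cos(a)])
def rot(a):
    y=np.array([np.cos(a),np.sin(a),0])*SG; z=np.array([0,0,-1.]); return R.from_matrix(np.c_[np.cross(y,z),y,z]).as_rotvec()
SG=1
def go(xy,z,a): manip.move_pose([*xy,z],rot(a))
def lin(xy,z,rate=.15): manip.move_linear([*xy,z],rate)
def tray_xy(k): return np.array(SLOT[k])+OFF[k]*ydir(TY)
def lane(d): return FOOT+d*ydir(WY)   # TCP distance from foot axis
def st(t=''):
    s=manip.state(); print(t,'t%.2f'%s['clock'],'p',s['tool_pos'].round(4),'F',s['contact_force'].round(1),'w%.4f g%.1f'%(s['gripper_width'],s['grasp_force'])); return s
def pick(k):
    manip.set_gripper(.056); p=tray_xy(k); go(p,.06,TY); lin(p,.0105,.2)
    manip.set_gripper(.03,25); st('grip '+k); lin(p,.06,.25)
E
python3 - <<'E'
import rob; from rob import *
for sg in(1,-1):
    rob.SG=sg
    for xy,a in((tray_xy('thin'),TY),(tray_xy('thick'),TY),(tray_xy('mid'),TY),(lane(.13),WY),(lane(.08),WY)):
        q=inverse_kinematics([*xy,.01],rot(a)); print(sg,None if q is None else np.round(q,2))
S=dict(np.load('side0.npz'))
for g in(.0095,.0135,.0175): print(g,ray(S,[(278.2,211)],g)[0].round(4), (FOOT+.02*ydir(WY)).round(4))
E
```

```text
1 [ 0.47  0.37  1.93 -0.    0.84  0.67]
1 [ 0.55  0.29  2.05 -0.    0.81  0.75]
1 [ 0.4   0.46  1.8  -0.    0.88  0.6 ]
1 [-0.09  0.36  1.94 -0.    0.84 -0.22]
1 [-0.17  0.38  1.92 -0.    0.85 -0.3 ]
-1 [ 0.47  0.37  1.93 -0.    0.84 -2.47]
-1 [ 0.55  0.29  2.05 -0.    0.81 -2.39]
-1 [ 0.4   0.46  1.8  -0.    0.88 -2.54]
-1 None
-1 None
0.0095 [ 0.6127 -0.1424  0.0095] [ 0.6164 -0.1372]
0.0135 [ 0.6113 -0.138   0.0135] [ 0.6164 -0.1372]
0.0175 [ 0.6099 -0.1335  0.0175] [ 0.6164 -0.1372]
```

```bash
python3 - <<'E'
from rob import *
s=manip.state(); q=s['joint_pos'].copy()
manip.set_gripper(.056)
q0=inverse_kinematics([.177,-.651,.36],s['tcp_rot']); manip.set_joints(q0)
p=tray_xy('thin'); go(p,.3,TY); go(p,.05,TY); st('above')
lin(p,.0105,.2); st('down'); manip.set_gripper(.03,25); st('grip'); lin(p,.06,.25); st('up')
c=cams.capture('top'); cv2.imwrite('pics/t1.png',cv2.resize(c['image'][150:300,140:340],None,fx=4,fy=4))
E
```

```text
above t5.80 p [0.5317 0.2972 0.0515] F [-0.1 -0.1 -0.1] w0.0559 g0.0
down t6.15 p [0.5306 0.2968 0.0114] F [-0.4 -0.1  1. ] w0.0558 g0.0
grip t6.54 p [0.5315 0.2972 0.0123] F [-0.7 -0.2  5.9] w0.0393 g25.0
up t6.89 p [0.5315 0.2972 0.0616] F [0.6 0.3 0. ] w0.0392 g25.0
```

View pics/t1.png

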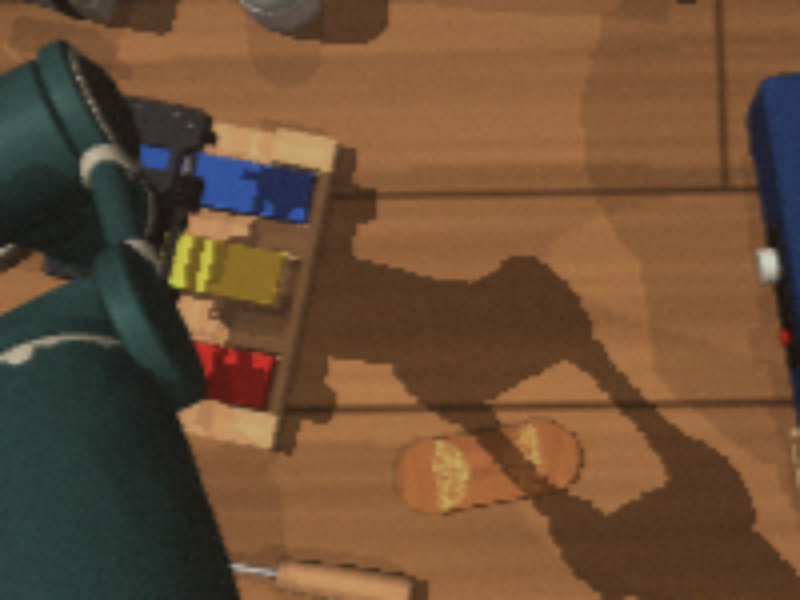

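The yellow packer is held (fingers at 39 mm) and lifted out of the middle slot, at about (235,270) in the crop. Now for the trial under the foot.

```bash
cat >> rob.py <<'E'
def lower(zc):
    go(lane(.14),.05,WY); lin(lane(.14),.012,.2); lin(lane(.14),zc,.05); st('low')
    manip.set_gripper(.046); manip.set_gripper(.03,8); st('regrip')
def slide(k,ds,zc,stop=4.):
    y=np.r_[ydir(WY),0]; f0=manip.state()['contact_force']@y
    for d in ds:
        lin(lane(d),zc,.08); s=st('d%.3f'%d); f=s['contact_force']@y-f0
        if f>stop: print('STOPPED',f); return d
    return d
E
python3 - <<'E'
from rob import *
lower(.003)
slide('thin',(.12,.107,.1,.092,.082),.003)
for n in('side','top'):
    c=cams.capture(n); np.savez(n+'1.npz',**c)
    if n=='side': cv2.imwrite('pics/s1.png',cv2.resize(c['image'][130:280,200:400],None,fx=4,fy=4))
E
```

```text
low t8.84 p [ 0.6022 -0.018   0.0041] F [0.5 0.5 1.9] w0.0396 g25.0
regrip t9.42 p [ 0.6006 -0.0183  0.0028] F [ 0.5  0.4 -0.3] w0.0398 g8.0
d0.120 t9.82 p [ 0.6035 -0.0389  0.0029] F [ 0.  -0.3 -1.4] w0.0401 g8.0
d0.107 t10.13 p [ 0.6052 -0.0515  0.003 ] F [ 0.4  0.1 -0.2] w0.0401 g8.0
d0.100 t10.38 p [ 0.6061 -0.0582  0.003 ] F [-0.1  0.2 -0.3] w0.0403 g8.0
d0.092 t10.63 p [ 0.6072 -0.0662  0.003 ] F [-0.2  0.1 -0.8] w0.0398 g8.0
d0.082 t10.91 p [ 0.6085 -0.0763  0.003 ] F [-0.2  0.1 -0.5] w0.0396 g8.0
```

View pics/s1.png

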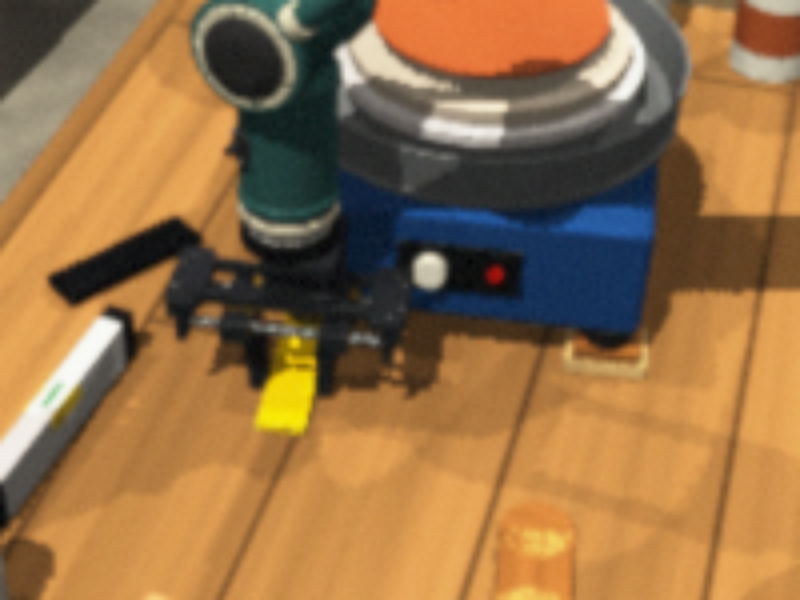

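The yellow strip is lying flat and runs under the housing; its rear end is at about (285,430) in the crop and there was no resistance. I'll push it 6 mm further, return it to the tray and pick the blue one.

```bash
cat >> rob.py <<'E'
def giveback(k,d0=.15):
    lin(lane(d0),.003,.25); manip.set_gripper(.03,25); lin(lane(d0),.05,.25)
    p=tray_xy(k); go(p,.05,TY); lin(p,.02,.2); lin(p,.0105,.08); st('tray'); manip.set_gripper(.056); lin(p,.05,.25)
E
python3 - <<'E'
from rob import *
c=dict(np.load('side1.npz')); print('rear',ray(c,[(264.5,237),(275.3,238)],.008).round(3),'expect',lane(.14))
lin(lane(.076),.003,.08); manip.dwell(.1); st('in')
giveback('thin')
pick('mid'); st()
go(lane(.15),.05,WY)
c=cams.capture('top'); np.savez('top2.npz',**c); print(packer(c,'thin',(150,170,235,270)))
cv2.imwrite('pics/t2.png',cv2.resize(c['image'][150:300,140:340],None,fx=4,fy=4)); st()
E
```

```text
rear [[ 0.616 -0.011  0.008]
 [ 0.582 -0.017  0.008]] expect [ 0.60085122 -0.01818133]
in t11.36 p [ 0.6091 -0.0817  0.0029] F [-0.2 -0.1 -0.3] w0.0399 g8.0
tray t14.12 p [0.5301 0.296  0.0102] F [ 0.4  0.1 -0.1] w0.0396 g25.0
grip mid t16.27 p [0.6014 0.2842 0.0122] F [-1.7  1.   3.6] w0.0393 g25.0
 t16.62 p [0.6019 0.2841 0.062 ] F [ 0.1  0.  -1.3] w0.0396 g25.0
(array([0.52841504, 0.28287524]), np.float32(-0.18277411), [40.50751876831055, 142.62661743164062], array([0.52838025, 0.28275621]))
 t17.79 p [ 0.5995 -0.0073  0.0495] F [ 0.4 -0.1 -1.3] w0.0392 g25.0
```

View pics/t2.png

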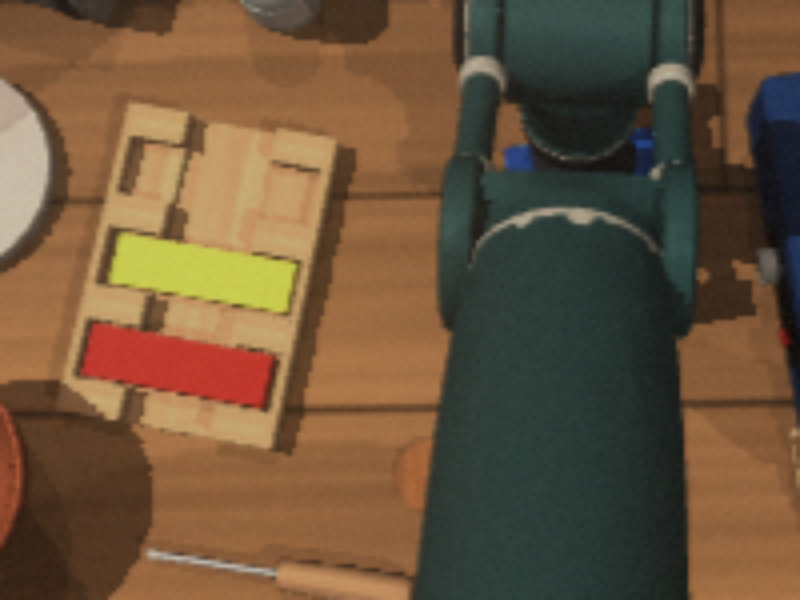

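The yellow packer is back in its slot within about 2 mm, and the blue one is held at the lane. Blue trial next.

```bash
python3 - <<'E'
from rob import *
lower(.003)
d=slide('mid',(.12,.107,.1,.094,.088,.082,.076),.003)
c=cams.capture('side'); np.savez('side3.npz',**c); manip.dwell(.1); st()
cv2.imwrite('pics/s3.png',cv2.resize(c['image'][170:270,230:340],None,fx=5,fy=5))
E
```

```text
low t18.72 p [ 0.603  -0.0182  0.0047] F [1.4 1.2 2.5] w0.0399 g25.0
regrip t19.28 p [ 0.6005 -0.0182  0.0027] F [ 0.3 -0.   0.1] w0.0398 g8.0
d0.120 t19.68 p [ 0.6035 -0.0389  0.0029] F [-0.4  1.  -0.4] w0.0399 g8.0
d0.107 t20.00 p [ 0.6052 -0.0515  0.003 ] F [-0.1  0.7 -1. ] w0.0398 g8.0
d0.100 t20.25 p [ 0.6061 -0.0582  0.003 ] F [ 0.3  1.  -1.1] w0.0397 g8.0
d0.094 t20.50 p [ 0.6069 -0.0641  0.003 ] F [-0.9 -0.2 -0.8] w0.0398 g8.0
d0.088 t20.75 p [ 0.6077 -0.0701  0.003 ] F [ 0.4  0.1 -1.9] w0.0400 g8.0
d0.082 t21.00 p [ 0.6085 -0.0761  0.003 ] F [ 0.4 -0.5 -1.2] w0.0401 g8.0
d0.076 t21.25 p [ 0.6093 -0.082   0.003 ] F [ 1.1 -0.5 -0.7] w0.0400 g8.0
 t21.40 p [ 0.6091 -0.0816  0.003 ] F [-0.  -0.5 -0.5] w0.0398 g8.0
```

View pics/s3.png

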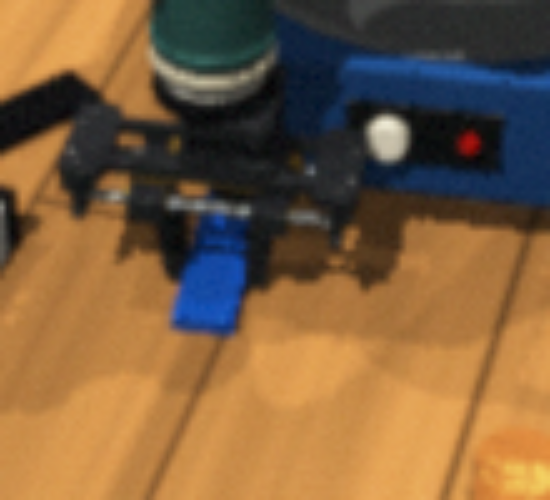

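The blue packer also went under freely: its rear end is at about (205,330) in the crop, the same place as the yellow's, so it did not slip. I'll return it and try the red.

```bash
python3 - <<'E'
from rob import *
giveback('mid'); pick('thick'); go(lane(.15),.05,WY)
c=cams.capture('top')
for k in('thin','mid'): print(packer(c,k,(150,170,235,270))[:3])
np.savez('top4.npz',**c)
lower(.003)
d=slide('thick',(.12,.107,.1,.094,.088,.082,.078),.003)
c=cams.capture('side'); np.savez('side4.npz',**c); st()
cv2.imwrite('pics/s4.png',cv2.resize(c['image'][170:270,230:340],None,fx=5,fy=5))
E
```

```text
tray t24.10 p [0.6003 0.2831 0.0104] F [-0.5 -0.1 -1.7] w0.0402 g25.0
grip thick t26.48 p [0.46   0.3097 0.0119] F [ 1.7 -0.2  2.6] w0.0401 g25.0
(array([0.52843567, 0.28286642]), np.float32(-0.18690765), [40.73151397705078, 142.7572784423828])
(array([0.59818488, 0.26898907]), np.float32(-0.18388349), [38.55607986450195, 138.5479736328125])
low t29.11 p [ 0.6022 -0.0182  0.0041] F [ 1.5 -0.1  1.6] w0.0399 g25.0
regrip t29.68 p [ 0.6008 -0.0182  0.003 ] F [-0.4  0.8  0.3] w0.0399 g8.0
d0.120 t30.07 p [ 0.6036 -0.039   0.003 ] F [ 0.3  0.5 -0.8] w0.0402 g8.0
d0.107 t30.39 p [ 0.6052 -0.0516  0.003 ] F [-0.1 -1.   0.7] w0.0399 g8.0
d0.100 t30.64 p [ 0.606  -0.0582  0.0029] F [ 0.3 -1.2 -1.2] w0.0397 g8.0
d0.094 t30.89 p [ 0.6066 -0.0625  0.0029] F [-0.9  5.5  1.1] w0.0403 g8.0
STOPPED 4.7483971914674745
 t30.94 p [ 0.6066 -0.0625  0.0029] F [-0.2  4.5  0.9] w0.0399 g8.0
```

View pics/s4.png

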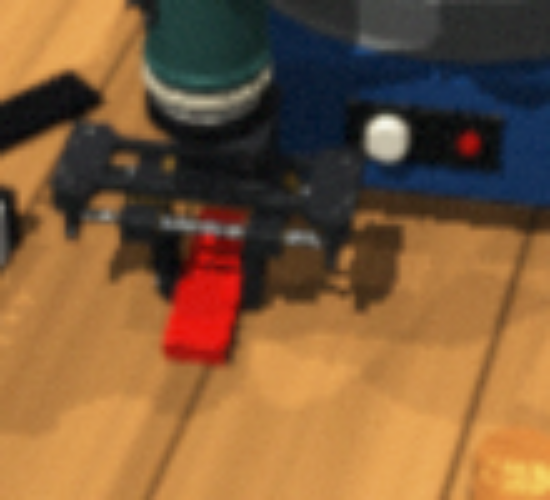

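The red packer is stopped at the rim (5 N at d≈0.096, so its leading end sits at about 19 mm, the rim radius), with its rear end at about (200,360) in the crop. So the middle one is the answer. I'll return the red and place the blue.

```bash
python3 - <<'E'
from rob import *
giveback('thick'); pick('mid'); go(lane(.15),.05,WY); lower(.003)
slide('mid',(.1,.076),.003)
manip.set_gripper(.056); lin(lane(.076),.03,.2); lin(lane(.17),.03,.25); manip.set_gripper(.014); lin(lane(.17),.0045,.15)
slide('mid',(.14,.12,.1,.09),.0045,6)
c=cams.capture('side'); np.savez('side5.npz',**c)
c=cams.capture('top'); np.savez('top5.npz',**c); print(packer(c,'thin',(150,170,235,270))[:3])
S=dict(np.load('side5.npz')); print(packer(S,'thick',(195,270,325,365))[:3],packer(S,'thin',(195,270,325,365))[:3]); st()
a=cv2.resize(S['image'][170:270,230:340],None,fx=4,fy=4); b=cv2.resize(c['image'][165:275,150:240],None,fx=4,fy=4)
C=np.zeros((440,800,3),np.uint8); C[:400,:440]=a; C[:,440:]=b; cv2.imwrite('pics/s5.png',C)
E
```

```text
tray t33.75 p [0.4584 0.3085 0.0102] F [-0.7  0.6 -0.4] w0.0406 g25.0
grip mid t36.12 p [0.6014 0.2843 0.0123] F [-1.1  0.4  5.6] w0.0399 g25.0
low t38.52 p [ 0.6029 -0.0182  0.0046] F [1.  0.9 3. ] w0.0396 g25.0
regrip t39.08 p [ 0.6005 -0.0182  0.0027] F [-0.1  0.8 -1. ] w0.0399 g8.0
d0.100 t39.73 p [ 0.606  -0.0583  0.0029] F [ 0.1 -1.2 -1.4] w0.0399 g8.0
d0.076 t40.18 p [ 0.6092 -0.0822  0.003 ] F [-0.3  1.4 -0.3] w0.0400 g8.0
d0.140 t43.02 p [ 0.6011 -0.0189  0.0048] F [ 1.1  0.6 -0.1] w0.0138 g0.0
d0.120 t43.42 p [ 0.6035 -0.0386  0.0045] F [0.6 0.1 0.2] w0.0142 g0.0
d0.100 t43.83 p [ 0.6061 -0.0585  0.0045] F [1.  0.6 0.7] w0.0141 g0.0
d0.090 t44.10 p [ 0.6075 -0.0682  0.0045] F [0.2 0.  0.5] w0.0139 g0.0
(array([0.5282226 , 0.28291098]), np.float32(-0.18334556), [40.936058044433594, 142.6153106689453])
(array([0.45742816, 0.30278271]), np.float32(-0.19024812), [41.9786376953125, 140.56515502929688]) (array([0.55994153, 0.29457526]), np.float32(0.061479766), [161.46864318847656, 169.09521484375])
 t44.20 p [ 0.6073 -0.0678  0.0045] F [0.3 0.1 0.4] w0.0140 g0.0
```

View pics/s5.png

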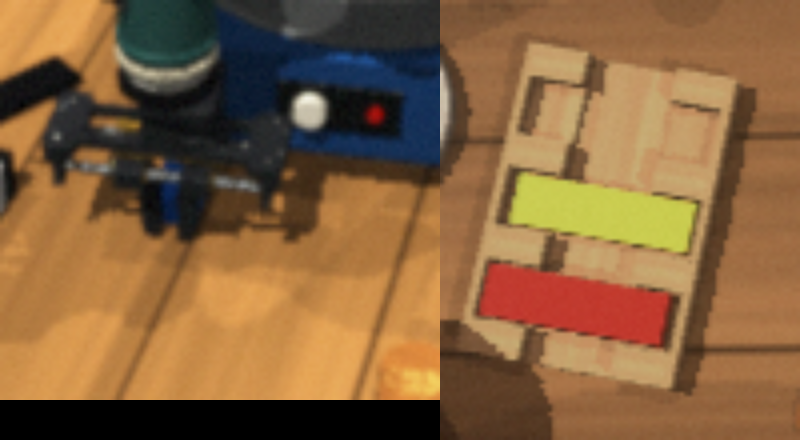

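Red and yellow lie flat in their slots, and the blue has been pushed in. I'll back off and check how deep the blue sits.

```bash
python3 - <<'E'
from rob import *
lin(lane(.13),.0045,.2); lin(lane(.16),.08,.25); go((.45,.12),.2,WY)
c=cams.capture('side'); np.savez('side6.npz',**c); st()
cv2.imwrite('pics/s6.png',cv2.resize(c['image'][180:250,250:330],None,fx=8,fy=8,interpolation=2))
E
```

```text
t45.98 p [0.4502 0.1193 0.1986] F [ 0.7 -0.1  0.1] w0.0138 g0.0
```

View pics/s6.png

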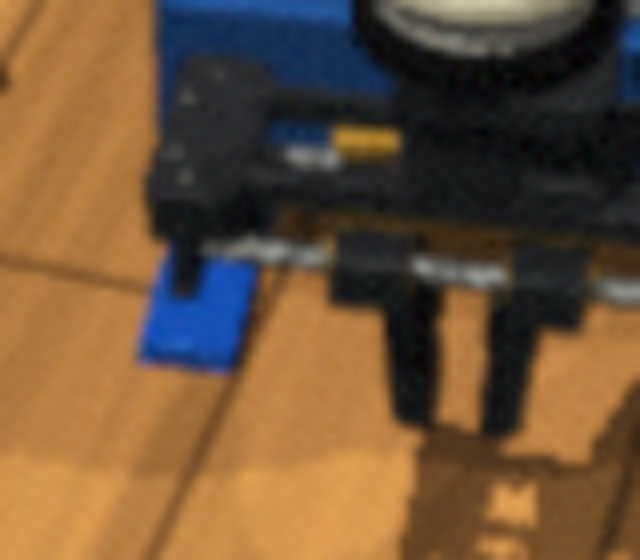

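The blue strip's rear bench edge runs from about (140,362) to (235,372) in the crop, which is pixels (267.5,225.2) to (279.4,226.5).

```bash
python3 - <<'E'
from rob import *
c=dict(np.load('side6.npz')); p=ray(c,[(267.5,225.2),(279.4,226.5)],0)[:,:2]; d=p[0]-p[1]; print(p,np.linalg.norm(d))
m=p.mean(0)-FOOT; print('rear along',m@ydir(WY),'lateral',m@[np.cos(WY),np.sin(WY)], 'yaw',np.arctan2(d[1],d[0]))
E
```

```text
[[ 0.62794583 -0.0741773 ]
 [ 0.58876348 -0.079826  ]] 0.03958741829695479
rear along 0.08070331969751411 lateral -0.00018499998973083606 yaw 0.14317798688135713
```

```bash
python3 -c "
from cell import order; print(order.close_job())"
```

```text
the job is handed in; nothing more can be done
None
```

The job is handed in: thin and blue (middle) both slid under and red was stopped at the foot's rim with about 5 N, so blue is left flat under the foot with its centre about 11 mm from the foot's axis, and yellow and red are back in the tray.

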